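Snap a label holder onto a pipe rail and turn it to the worker

TASK

The tray of black screws has no label holder yet. Set the loose yellow label holder astride the rack's front pipe, level and centred in front of that tray, and let go of it; then press it down, without forcing it, until the spring hooks at both ends have snapped fully home on the pipe, and push it round on the pipe until its label leans towards the robot by about 35 degrees, like the two already fitted. Leave everything else on the bench where it stands.

Things in the scene. Friction and masses are not known exactly. Their poses are not given: they have to be found in the camera images.
- holder_center (a point): Loose yellow label holder, 80 x 38 mm, 42 mm high, 70 g: a rigid flat block 10 mm thick with a white label on top, and under each end a pair of sprung C-hooks, open downward. This is the block's centre, 36.5 mm above the bench as it stands at the start. y: along the 80 mm; z: up. Same either way round. Grip the block across its 38 mm (x); nothing is under it within 18 mm of mid length
- holder_bore_a (a point): Centre of the bore of the hook pair at the holder's +y end: 28 mm along y from holder_center and 19 mm below it, 24 mm below the label face. Hook mouth 21 mm wide, it must spread over the 28 mm pipe. Laid loosely on the pipe the bores stand 20 mm above the pipe's axis and the holder stays if let go level (lean over 6 degrees and it rolls off). Fully home: bore centre on the pipe's axis
- holder_bore_b (a point): The same at the -y end, 28 mm from centre. Pressing the label over the first bore takes 10 to 16 N to snap; that bore then stops about 4 mm above the axis, as the block tips and the other end stands up. Pressing over the other bore then takes 5 to 10 N and brings both home. In the middle it takes 15 to 22 N at once. Forced onto the rail with over 55 N it cracks: stop when the force climbs again
- rack: Fixed bench-top rack of ivory 28 mm pipe with black joints. Origin on the bench right below the middle of the front rail; y along that rail, x away from the robot to the trays. The rail is free from y = -200 to +200 mm but for the holders fitted already; a rear rail lies 200 mm behind at the same height. Nothing over a tray rises above the rail; the fitted holders reach up to 117 mm
- rail_mid (a point): Middle of the front rail, on the pipe's axis, 85 mm above the bench; the pipe is 28 mm thick (its top at 99 mm) and level, along the rack's y. A holder that is home turns on the pipe and stays where it is left, e.g. pushed on the block's far long side (19 mm out, 14 to 24 mm above the axis) towards the robot: 5 to 10 N if the push follows the arc round the pipe's axis; pushed straight it jams, and a finger drawn down along it drags it back
- tray_black: White card tray, 138 mm (x) x 116 mm (y) x 36 mm high, full of black screws, standing on the rack's deck; origin at the centre of its underside, 20 mm above the bench; its axes are parallel to the rack's. The rail passes 100 mm in front of its centre. The three trays stand side by side, 140 mm apart, in any order
- tray_nuts: The same tray with steel nuts; a label holder is already snapped on the rail in front of it, leaning 35 degrees to the robot
- tray_spacers: The same tray with brass spacers; a label holder is already snapped on the rail in front of it
- cup: Translucent pale plastic cup, 88 mm wide, 125 mm high; origin at the centre of its foot
- carton: Small closed carton, 110 x 75 x 55 mm; origin at the centre of its underside
- tape: Roll of brown tape lying flat, 96 mm wide, 36 mm high; origin at the centre of its underside
- driver: Screwdriver with a red handle, 190 mm long, lying flat
Mind the look-alikes: they are no part of the job. Leave any pink or turquoise look-alike of the tray_black alone.

How it is judged:
By the outcome, as a careful person would: the job done as asked, in the order asked, and still so for the second after the job is handed in, with the robot touching nothing.
It also fails if it takes over 61 s, if anything falls off the work surface, if the arm or the gripper's body presses on something with over 40 N, if the wrist force passes 120 N, or if a joint passes its speed limit or range.

ROBOT

A 6-joint arm with a two-finger parallel gripper is mounted at the origin on the work surface. World frame = base frame: x ahead of the robot, y to its left, z up, the work surface at z = 0. Lengths are in m, angles in rad, forces in N, time in s.
With the tool pointing down it reaches from about 0.25 to 0.725 m from the base axis. Payload 4 kg.
Tool frame: the origin (TCP) lies midway between the tips of the shut fingers; the grasp point (between the pads) lies 19 mm behind it; z points along the fingers, y is the line along which they close (so a half turn about z gives the same grasp; the last joint's range is limited). The gripper opens to 85 mm and grips with 20 to 120 N. Pads are 22 mm wide; open, the fingers measure 114 mm over their backs; the gripper's body (76 mm by 85 mm) begins 54 mm behind the grasp point. The pads swing forward as they close: fully open they stand 13 mm farther back than shut.
Start: joints at [1.198, 0.241, 0.005, 1.335, 0, 1.571], TCP at [0.182, 0.466, 0.231] pointing down, gripper open.
Joint ranges: [-2.72, 2.72], [-1.05, 1.87], [-1.09, 1.28], [-1.99, 2.15], [-1.42, 1.44], [-3.14, 3.14]. Speed limits (rad/s): [2.79, 2.79, 3.14, 3.14, 3.14, 3.14].

INTERFACE

Orientations are given as a unit quaternion [x, y, z, w].
In Python, from workcell import bot gives the robot as it stands.
- The arm moves only by the tool move_arm, never from a script. Its argument "motion" is a list of rows, each an object of numbers: "x", "y", "z": the shift along the tool's x, y, z in cm; "yaw": the turn about the tool's z in degrees. A call has 1 to 20 rows; each row is the pose to reach, as a shift and turn from the pose commanded when the call began, along the tool's axes at that moment; what a row does not reach only later rows make up. A row lasts 1/8 s, in which the tool goes at most 62.5 mm and 10.7 degrees, less where a joint would pass 70% of its speed; a pose out of reach is approached as far as the arm can. A call with a gripper value outside its range is refused whole. "gripper" is the opening, from -1 (shut) to 1 (fully open), set as the call begins (left out, the last holds). The fingers move at their own pace and stop on an object; the grip force is fixed at half the most. Time passes only in rows, so rows that repeat a pose let the fingers close. It gives the time, the measured TCP pose, the force, the opening and the grip force at its end, in the units of the state.
- bot.get_obs(): the state, without advancing time (a new reading comes with each control period).
- bot.camera(name): name is "scene" or "side" or "wrist"; returns the picture (384x512x3 uint8, blue, green, red); there is no depth.
- bot.camera_model(name): a dict with "K" (3x3 intrinsics, pixels), "dist" ([k1, k2, p1, p2, k3] as OpenCV has them; the pictures are not rectified), "world_from_camera" (4x4, takes a point from camera to world coordinates). Camera axes: x right, y down, z forward; pixel columns grow to the right and rows downward; lengths in m; the calibration is good to about 2 mm. A picture is of the moment at which its call begins: read the wrist's pose just before it. camera_model takes no time and is no camera call; for the wrist camera it gives the pose at the moment of the call.
- bot.job_done(): hands the job in; it is judged then, once.
Trained networks look in the newest picture that a camera, given by its name, has taken for a name from the list of things; names that differ only in an ending like _2 or _b are one class to them, and where a whole thing is asked for, a point or a joint stands for the part that bears it (a point fixed in the world has none). Each returns a list of dicts, best first, with "score" (0 to 1); they miss things now and then, are a little off and sometimes report something else, mostly with a low value. They report only what shows in the picture. A call takes as long as a camera call. They do not tell look-alikes from the thing itself.
- bot.cut_out(camera, name): "mask" (384x512 bool, what is visible of it) and "centre" ([row, column] in pixels, amid what is visible of it).
The state is a dict: "clock": time; "joint_pos": joint angles; "joint_vel": joint speeds; "tau": joint torques, N m; "eef_pos": TCP position; "tool_rot": TCP orientation; "ft_force": force on the tool from outside, world axes, zero at the start; "ft_torque": the same for the moment, N m; "grip_width": finger opening in m; "grasp_force": force on a finger pad.
Only numpy, scipy, OpenCV 4.12 (cv2) and the standard library are available. Lean on these libraries where they do the work, as an engineer would, in place of code of your own. Each camera call takes 0.05 s, during which the arm holds its last target. There are 200 camera calls.

## Working session

There is one attempt and no reset: what is moved stays moved. The work goes in short steps, Python scripts to look and compute and a tool call to move; the robot and the scene stay as the last step left them, time stands still between calls to the robot, and variables do not carry over. Pictures are saved under pics/ and viewed, at most 10 in all, crops included, and the job is handed in when it is done.

Besides the shell and the picture viewer there is one more tool, called after ">>>" as name(argument=value, ...) on one line, values as JSON. move_arm: Moves the arm, as the interface text tells. Its arguments: {"type":"object","properties":{"motion":{"type":"array"},"gripper":{"type":"number"}},"required":["motion"]}

```bash
ls; mkdir -p pics
python3 - <<'E'
from workcell import bot
import cv2,numpy as np
o=bot.get_obs();print({k:np.round(v,3).tolist() for k,v in o.items()})
ims=[]
for c in ["scene","side","wrist"]:
    ims.append(bot.camera(c));m=bot.camera_model(c);print(c,np.round(m["K"],1).tolist(),np.round(m["dist"],3),np.round(m["world_from_camera"],3).tolist())
    for n in ["holder_center","tray_black","tray_nuts","tray_spacers","rack","cup","carton","tape","driver"]:
        for d in bot.cut_out(c,n)[:4]:
            print(c,n,round(d["score"],2),np.round(d["centre"]),d["mask"].sum())
cv2.imwrite("pics/a.png",ims[0]);cv2.imwrite("pics/b.png",ims[1]);cv2.imwrite("pics/c.png",ims[2])
E
```

```text
pics
{'clock': 0.0, 'joint_pos': [1.198, 0.241, 0.004, 1.335, -0.0, 1.571], 'joint_vel': [0.001, 0.0, 0.0, 0.001, -0.001, -0.0], 'tau': [0.001, -37.231, 25.241, 0.017, 0.0, -0.0], 'eef_pos': [0.182, 0.465, 0.23], 'tool_rot': [0.185, 0.983, -0.001, -0.0], 'ft_force': [-0.341, -0.562, -0.332], 'ft_torque': [-0.061, 0.012, -0.045], 'grasp_force': 0.0, 'grip_width': 0.085}
scene [[429.4, 0.0, 243.9], [0.0, 429.4, 188.3], [0.0, 0.0, 1.0]] [-0.006  0.     0.     0.     0.   ] [[-0.237, 0.83, -0.504, 1.089], [0.971, 0.194, -0.136, 0.181], [-0.015, -0.522, -0.853, 1.062], [0.0, 0.0, 0.0, 1.0]]
scene holder_center 0.86 [188. 280.] 444
scene tray_black 0.96 [167. 185.] 1925
scene tray_black 0.91 [260. 198.] 2769
scene tray_black 0.65 [120. 143.] 1666
scene tray_black 0.34 [269. 216.] 7721
scene tray_nuts 0.93 [249. 147.] 2672
scene tray_spacers 0.68 [275. 249.] 2712
scene rack 0.94 [273. 217.] 7886
scene rack 0.65 [247. 143.] 2516
scene cup 0.66 [201. 374.] 1341
scene carton 0.62 [164. 106.] 1203
scene tape 0.86 [200.  84.] 773
scene driver 0.66 [287. 383.] 437
scene driver 0.61 [269. 218.] 77
[... 261 characters left out ...]
336
side tray_black 0.98 [263. 270.] 2815
side tray_black 0.92 [337. 270.] 4226
side tray_black 0.64 [196. 204.] 360
side tray_black 0.57 [185. 315.] 1252
side tray_nuts 0.68 [202. 358.] 1126
side tray_nuts 0.22 [273. 398.] 1097
side tray_spacers 0.77 [160. 293.] 990
side rack 0.68 [194. 204.] 304
side rack 0.57 [176. 353.] 5107
side rack 0.2 [140. 205.] 247
side cup 0.67 [145. 166.] 1160
side tape 0.65 [273. 400.] 1135
side driver 0.54 [134. 210.] 198
wrist [[299.0, 0.0, 256.0], [0.0, 299.0, 191.4], [0.0, 0.0, 1.0]] [0.009 0.    0.    0.    0.   ] [[0.364, 0.892, 0.269, 0.113], [0.931, -0.348, -0.104, 0.492], [0.001, 0.289, -0.957, 0.374], [0.0, 0.0, 0.0, 1.0]]
wrist cup 0.64 [335. 264.] 87
```

Run:
```python
import cv2,numpy as np
a=cv2.imread("pics/a.png");b=cv2.imread("pics/b.png")
a=cv2.resize(a[100:340,60:440],(800,505),interpolation=cv2.INTER_CUBIC)
b=cv2.resize(b[100:380,120:493],(800,600),interpolation=cv2.INTER_CUBIC)
cv2.imwrite("pics/a2.png",a);cv2.imwrite("pics/b2.png",b)
```

```text
(no output)
```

View pics/a2.png

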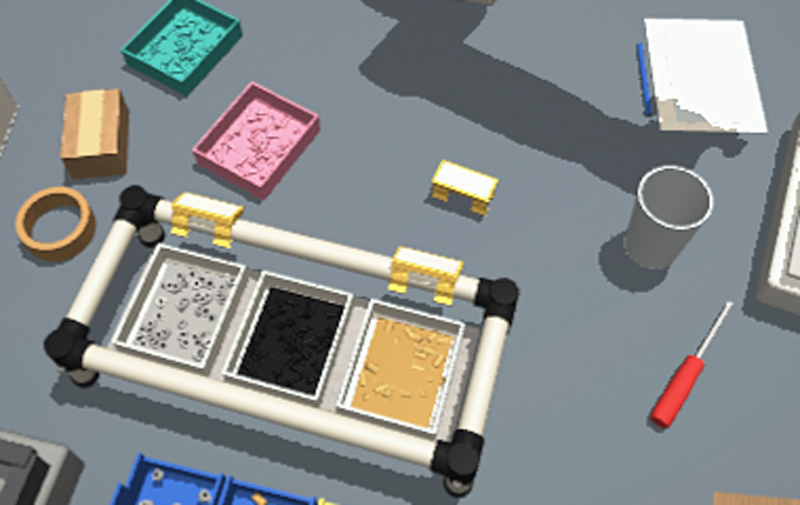

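View pics/b2.png

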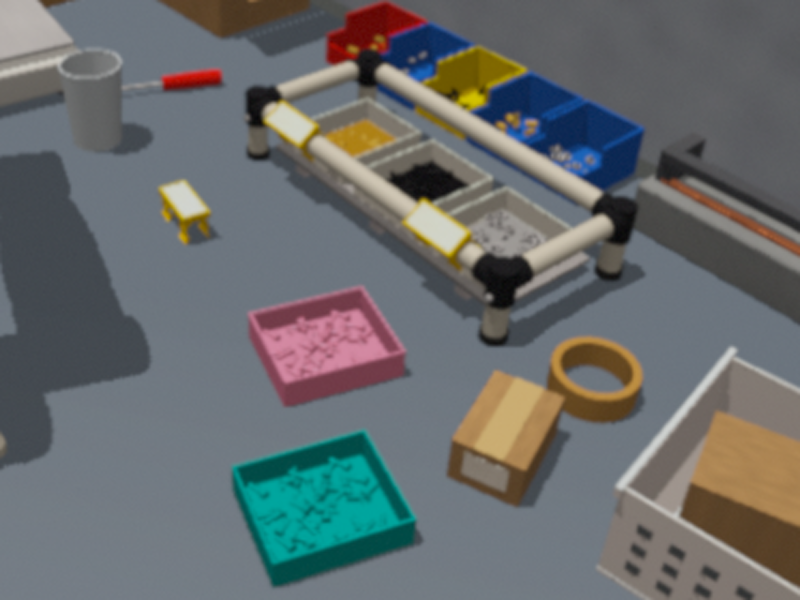

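The white tray of black screws is the middle tray in the rack, at scene full-frame px (198,259). The pink tray at (185,167) and the turquoise tray at (143,120) are look-alikes standing outside the rack. The loose holder is at (281,188). The other two yellow holders are already on the rail, in front of the nuts and the spacers.

```bash
cat > h.py <<'E'
from workcell import bot
import cv2,numpy as np
from scipy.spatial.transform import Rotation as R
def plane(m,px,z):
    px=np.asarray(px,float).reshape(-1,1,2)
    n=cv2.undistortPoints(px,np.array(m["K"]),np.array(m["dist"])).reshape(-1,2)
    T=np.array(m["world_from_camera"]);d=np.c_[n,np.ones(len(n))]@T[:3,:3].T
    return T[:3,3]+d*((z-T[2,3])/d[:,2])[:,None]
def proj(m,P):
    T=np.linalg.inv(np.array(m["world_from_camera"]))
    return cv2.projectPoints(np.asarray(P,float),cv2.Rodrigues(T[:3,:3])[0],T[:3,3],np.array(m["K"]),np.array(m["dist"]))[0].reshape(-1,2)
def tool(p):  # world displacement to p in tool axes, cm
    o=bot.get_obs();return 100*R.from_quat(o["tool_rot"]).inv().apply(np.asarray(p)-o["eef_pos"]),o
E
python3 - <<'E'
from h import *
for c in ["scene","side"]:
    im=cv2.imread({"scene":"pics/a.png","side":"pics/b.png"}[c]);bot.camera(c);m=bot.camera_model(c)
    hsv=cv2.cvtColor(im,cv2.COLOR_BGR2HSV)
    for n,z in [("holder_center",.0415),("tray_black",.056),("tray_nuts",.056),("tray_spacers",.056)]:
        for d in bot.cut_out(c,n)[:3 if n=="tray_black" else 1]:
            ys,xs=np.nonzero(d["mask"]);h=np.median(hsv[ys,xs],0)
            if n=="holder_center":
                k=hsv[ys,xs,1]<60; print("white",k.sum()); 
                P=plane(m,np.c_[xs,ys][k],z)
            else: P=plane(m,np.c_[xs,ys],z)
            r=cv2.minAreaRect(P[:,:2].astype(np.float32)*1000)
            print(c,n,np.round(d["centre"]),h,np.round(P[:,:2].mean(0),3),np.round(r[0]),np.round(r[1]),round(r[2],1))
E
```

```text
white 254
scene holder_center [187. 281.] [ 33.  23. 252.] [0.453 0.115] [457. 114.] [56. 81.] 13.2
scene tray_black [120. 144.] [ 87. 153. 131.] [ 0.324 -0.329] [ 322. -329.] [136. 152.] 71.6
scene tray_black [260. 200.] [25. 10. 35.] [ 0.727 -0.043] [724. -43.] [121. 147.] 87.1
scene tray_black [167. 180.] [172.  91. 211.] [ 0.463 -0.17 ] [ 461. -170.] [134. 151.] 72.3
scene tray_nuts [247. 144.] [ 22.  13. 184.] [ 0.721 -0.181] [ 718. -181.] [129. 149.] 88.1
scene tray_spacers [274. 250.] [ 19. 138. 227.] [0.733 0.095] [731.  95.] [119. 147.] 87.8
white 196
side holder_center [194. 207.] [ 26.  64. 187.] [0.454 0.12 ] [450. 103.] [122.  39.] 74.4
side tray_black [338. 270.] [ 89. 255. 137.] [ 0.271 -0.371] [ 273. -369.] [135. 139.] 72.1
side tray_black [260. 271.] [171. 104. 161.] [ 0.409 -0.213] [ 412. -211.] [146. 146.] 71.7
side tray_black [184. 319.] [ 20.  33. 109.] [ 0.721 -0.055] [703. -56.] [142. 176.] 87.1
side tray_nuts [202. 354.] [ 18.  21. 134.] [ 0.721 -0.184] [ 693. -185.] [182. 117.] 4.3
side tray_spacers [160. 291.] [ 20.  36. 136.] [0.733 0.08 ] [711.  83.] [144. 177.] 89.2
```

>>> move_arm(motion=[{"x": -38, "y": -22.6, "yaw": 61}, {"x": -38, "y": -22.6, "yaw": 61}, {"x": -38, "y": -22.6, "yaw": 61}, {"x": -38, "y": -22.6, "yaw": 61}, {"x": -38, "y": -22.6, "yaw": 61}, {"x": -38, "y": -22.6, "yaw": 61}, {"x": -38, "y": -22.6, "yaw": 61}, {"x": -38, "y": -22.6, "yaw": 61}, {"x": -38, "y": -22.6, "yaw": 61}, {"x": -38, "y": -22.6, "yaw": 61}, {"x": -38, "y": -22.6, "yaw": 61}, {"x": -38, "y": -22.6, "yaw": 61}])

```text
invalid input at $.motion[0]: expected keys x, y, z, yaw
```

Run:
```python
from h import *
m=bot.camera_model("wrist");im=bot.camera("wrist");cv2.imwrite("pics/w1.png",im)
print(bot.get_obs()["eef_pos"],bot.get_obs()["tool_rot"],np.round(m["world_from_camera"],3).tolist())
hsv=cv2.cvtColor(im,cv2.COLOR_BGR2HSV)
for d in bot.cut_out("wrist","holder_center")[:2]:
    ys,xs=np.nonzero(d["mask"]);k=(hsv[ys,xs,1]<60)&(hsv[ys,xs,2]>150)
    P=plane(m,np.c_[xs,ys][k],.0415)[:,:2];r=cv2.minAreaRect(P.astype(np.float32)*1000)
    print(d["score"],d["centre"],k.sum(),P.mean(0),r)
    P=plane(m,np.c_[xs,ys],.0415)[:,:2];print(cv2.minAreaRect(P.astype(np.float32)*1000))
```

```text
[0.18211787 0.46564769 0.23131618] [ 1.85328052e-01  9.82676708e-01 -7.15860958e-08  1.21394518e-05] [[0.364, 0.892, 0.269, 0.113], [0.931, -0.348, -0.104, 0.492], [0.001, 0.289, -0.957, 0.374], [0.0, 0.0, 0.0, 1.0]]
```

View pics/w1.png

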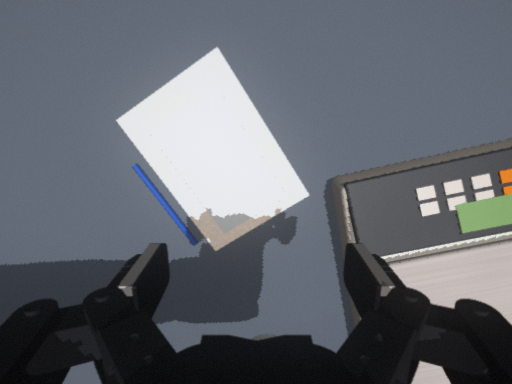

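The move was refused, so the arm hasn't moved: this picture shows the start view, with paper at (215,150) and the fingers in the lower part. I'll resend with every key in each row.

>>> move_arm(motion=[{"x": -38, "y": -22.6, "z": 0, "yaw": 61}, {"x": -38, "y": -22.6, "z": 0, "yaw": 61}, {"x": -38, "y": -22.6, "z": 0, "yaw": 61}, {"x": -38, "y": -22.6, "z": 0, "yaw": 61}, {"x": -38, "y": -22.6, "z": 0, "yaw": 61}, {"x": -38, "y": -22.6, "z": 0, "yaw": 61}, {"x": -38, "y": -22.6, "z": 0, "yaw": 61}, {"x": -38, "y": -22.6, "z": 0, "yaw": 61}, {"x": -38, "y": -22.6, "z": 0, "yaw": 61}, {"x": -38, "y": -22.6, "z": 0, "yaw": 61}, {"x": -38, "y": -22.6, "z": 0, "yaw": 61}, {"x": -38, "y": -22.6, "z": 0, "yaw": 61}])

```text
clock: 3.6
eef_pos: [0.4532, 0.1177, 0.2314]
tool_rot: [0.658, 0.753, 0.0, 0.0]
ft_force: [0.6, -0.6, 0.1]
grip_width: 0.0855
grasp_force: 0.0
```

Run:
```python
from h import *
m=bot.camera_model("wrist");im=bot.camera("wrist");cv2.imwrite("pics/w2.png",im)
print(bot.get_obs()["eef_pos"],bot.get_obs()["tool_rot"],np.round(m["world_from_camera"],3).tolist())
hsv=cv2.cvtColor(im,cv2.COLOR_BGR2HSV)
for d in bot.cut_out("wrist","holder_center")[:2]:
    ys,xs=np.nonzero(d["mask"]);k=(hsv[ys,xs,1]<60)&(hsv[ys,xs,2]>150)
    P=plane(m,np.c_[xs,ys][k],.0415)[:,:2];r=cv2.minAreaRect(P.astype(np.float32)*1000)
    print(d["score"],d["centre"],k.sum(),P.mean(0),r)
    P=plane(m,np.c_[xs,ys],.0415)[:,:2];print(cv2.minAreaRect(P.astype(np.float32)*1000))
```

```text
[0.45334602 0.11756812 0.23143916] [6.57790230e-01 7.53201169e-01 1.05923000e-04 3.67055819e-05] [[0.991, 0.13, 0.039, 0.443], [0.135, -0.949, -0.286, 0.191], [-0.0, 0.289, -0.957, 0.374], [0.0, 0.0, 0.0, 1.0]]
0.66 [169.1, 254.0] 1677 [0.44949459 0.11619492] ((449.38983154296875, 114.93257141113281), (72.17276000976562, 30.93095588684082), 79.73812866210938)
((450.02166748046875, 116.27349090576172), (81.13528442382812, 37.78822326660156), 79.8779525756836)
```

View pics/w2.png

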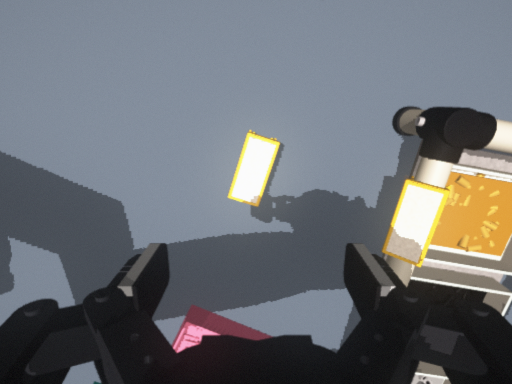

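The loose holder is alone at px (254,169), and its measured size of 81 x 38 mm matches. Next I descend and grip it.

>>> move_arm(motion=[{"x": -0.1, "y": -0.34, "z": 5, "yaw": 9}, {"x": -0.1, "y": -0.34, "z": 10, "yaw": 17.8}, {"x": -0.1, "y": -0.34, "z": 14, "yaw": 17.8}, {"x": -0.1, "y": -0.34, "z": 17.5, "yaw": 17.8}, {"x": -0.1, "y": -0.34, "z": 20, "yaw": 17.8}, {"x": -0.1, "y": -0.34, "z": 21.5, "yaw": 17.8}, {"x": -0.1, "y": -0.34, "z": 21.5, "yaw": 17.8}, {"x": -0.1, "y": -0.34, "z": 21.5, "yaw": 17.8}])

```text
clock: 4.7
eef_pos: [0.451, 0.1156, 0.0169]
tool_rot: [0.767, 0.642, 0.0, 0.0]
ft_force: [-1.0, 0.2, 0.8]
grip_width: 0.0855
grasp_force: 0.0
```

>>> move_arm(motion=[{"x": 0, "y": 0, "z": 0, "yaw": 0}, {"x": 0, "y": 0, "z": 0, "yaw": 0}, {"x": 0, "y": 0, "z": 0, "yaw": 0}, {"x": 0, "y": 0, "z": 0, "yaw": 0}, {"x": 0, "y": 0, "z": 0, "yaw": 0}, {"x": 0, "y": 0, "z": 0, "yaw": 0}], gripper=-0.6)

```text
clock: 5.45
eef_pos: [0.451, 0.1154, 0.017]
tool_rot: [0.767, 0.642, 0.001, 0.0]
ft_force: [-1.0, -1.2, 5.4]
grip_width: 0.0368
grasp_force: 59.8
```

>>> move_arm(motion=[{"x": 0, "y": 0, "z": -3, "yaw": 0}, {"x": 0, "y": 0, "z": -8, "yaw": 0}, {"x": 0, "y": 0, "z": -14, "yaw": 0}, {"x": -1, "y": 5, "z": -18, "yaw": -7.6}, {"x": -2, "y": 10, "z": -22, "yaw": -7.6}, {"x": -2.8, "y": 14, "z": -26, "yaw": -7.6}, {"x": -2.8, "y": 15.7, "z": -26, "yaw": -7.6}, {"x": -2.8, "y": 15.7, "z": -26, "yaw": -7.6}, {"x": -2.8, "y": 15.7, "z": -26, "yaw": -7.6}, {"x": -2.8, "y": 15.7, "z": -26, "yaw": -7.6}])

```text
clock: 6.7
eef_pos: [0.5989, 0.0604, 0.2757]
tool_rot: [0.722, 0.691, -0.001, -0.001]
ft_force: [0.0, -0.7, -0.5]
grip_width: 0.0366
grasp_force: 60.6
```

Run:
```python
from h import *
o=bot.get_obs();m=bot.camera_model("wrist");im=bot.camera("wrist");cv2.imwrite("pics/w3.png",im)
print(o["eef_pos"],o["tool_rot"],o["joint_pos"],o["ft_force"])
for n in ["tray_black","tray_nuts","tray_spacers","holder_center","rack"]:
  for d in bot.cut_out("wrist",n)[:3]:
    ys,xs=np.nonzero(d["mask"]);P=plane(m,np.c_[xs,ys],.056)[:,:2]
    print(n,round(d["score"],2),np.round(d["centre"]),len(ys),np.round(P.mean(0),3),cv2.minAreaRect(P.astype(np.float32)*1000))
```

```text
[0.59887899 0.06041807 0.27574693] [ 7.22497490e-01  6.91372924e-01 -7.09572279e-04 -5.94065679e-04] [1.00513211e-01 4.42497415e-01 4.07138438e-01 1.53728712e+00
 6.31956811e-05 1.71532984e+00] [ 0.01938723 -0.73743259 -0.51703075]
tray_black 0.97 [226. 358.] 7780 [ 0.725 -0.032] ((717.8328857421875, -40.68455505371094), (126.72380828857422, 135.7501983642578), 87.5436782836914)
tray_black 0.87 [277. 144.] 630 [ 0.428 -0.118] ((422.5662841796875, -145.12091064453125), (133.8531494140625, 76.18038940429688), 71.52690887451172)
tray_black 0.58 [379. 131.] 188 [ 0.389 -0.268] ((385.8702697753906, -266.05511474609375), (25.689973831176758, 32.10595703125), 87.2947998046875)
tray_spacers 0.71 [129. 358.] 11680 [0.721 0.096] ((720.2320556640625, 93.51878356933594), (115.64645385742188, 142.23109436035156), 87.52658081054688)
holder_center 0.75 [256. 257.] 13273 [ 0.593 -0.069] ((592.512451171875, -74.97735595703125), (257.8358154296875, 116.63839721679688), 87.32210540771484)
rack 0.85 [ 70. 422.] 21071 [0.765 0.12 ] ((734.1251220703125, -38.1990966796875), (509.43310546875, 274.6075744628906), 87.702880859375)
```

View pics/w3.png

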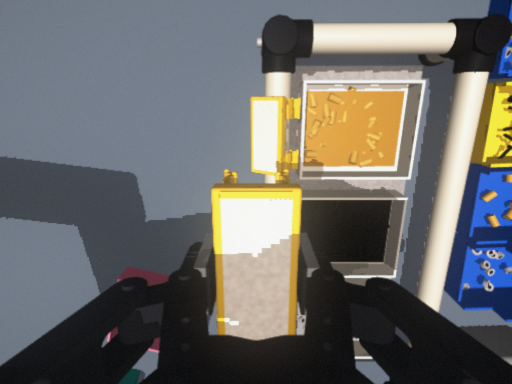

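The picture shows the held holder at (256,260), the spacers tray at (358,129) with its fitted holder at (268,135), and the black tray at (350,235). The camera is on the tool's +y side, so I move the tool along −y to see the bare rail in front of the black tray.

>>> move_arm(motion=[{"x": -5, "y": 1, "z": 0, "yaw": 0}, {"x": -11, "y": 2, "z": 0, "yaw": 0}, {"x": -17, "y": 3, "z": 0, "yaw": 0}, {"x": -20.5, "y": 3.1, "z": 0, "yaw": 0}, {"x": -20.5, "y": 3.1, "z": 0, "yaw": 0}, {"x": -20.5, "y": 3.1, "z": 0, "yaw": 0}, {"x": -20.5, "y": 3.1, "z": 0, "yaw": 0}])

```text
clock: 7.88
eef_pos: [0.622, -0.1447, 0.2765]
tool_rot: [0.722, 0.692, 0.0, -0.0]
ft_force: [-0.6, 0.9, -0.7]
grip_width: 0.0366
grasp_force: 60.6
```

Run:
```python
from h import *
o=bot.get_obs();m=bot.camera_model("wrist");im=bot.camera("wrist")
print(o["eef_pos"],o["tool_rot"],np.round(m["world_from_camera"],3)[:3,3])
hsv=cv2.cvtColor(im,cv2.COLOR_BGR2HSV)
L=[]
for y in np.arange(-0.075,0.021,.0025):   # scan across the rail, rectified on the plane of the axis
    xs=np.arange(.57,.68,.0005);px=proj(m,np.c_[xs,np.full_like(xs,y),np.full_like(xs,.085)])
    g=cv2.remap(cv2.cvtColor(im,cv2.COLOR_BGR2GRAY),px[:,0].astype(np.float32)[None],px[:,1].astype(np.float32)[None],cv2.INTER_LINEAR)[0].astype(float)
    gr=np.diff(cv2.GaussianBlur(g[None],(0,0),2)[0]);i,j=gr.argmax(),gr.argmin();L.append([y,xs[i],xs[j],g.max()])
L=np.array(L);print(np.round(L[::3],4).tolist())
d=bot.cut_out("wrist","tray_black")
for e in d[:2]:
    ys,xs=np.nonzero(e["mask"]);P=plane(m,np.c_[xs,ys],.056)[:,:2]
    print(round(e["score"],2),np.round(e["centre"]),len(ys),cv2.minAreaRect(P.astype(np.float32)*1000))
cv2.imwrite("pics/w4.png",im)
```

```text
[ 0.62196798 -0.14473109  0.27649757] [ 7.22092854e-01  6.91796135e-01  1.27747996e-04 -3.52812876e-05] [ 0.625 -0.071  0.419]
[[-0.075, 0.6435, 0.648, 245.0], [-0.0675, 0.644, 0.648, 245.0], [-0.06, 0.644, 0.6485, 245.0], [-0.0525, 0.645, 0.6485, 246.0], [-0.045, 0.645, 0.649, 245.0], [-0.0375, 0.645, 0.6495, 245.0], [-0.03, 0.6455, 0.6495, 245.0], [-0.0225, 0.646, 0.65, 245.0], [-0.015, 0.6465, 0.6505, 245.0], [-0.0075, 0.6465, 0.6505, 245.0], [0.0, 0.647, 0.6505, 244.0], [0.0075, 0.645, 0.631, 245.0], [0.015, 0.646, 0.6315, 245.0]]
0.96 [ 72. 335.] 13474 ((715.5816040039062, -45.56399917602539), (115.53668975830078, 139.56466674804688), 87.51380920410156)
0.86 [288.  41.] 6704 ((322.4412841796875, -323.8468322753906), (138.1145477294922, 137.30491638183594), 72.48995208740234)
```

View pics/w4.png

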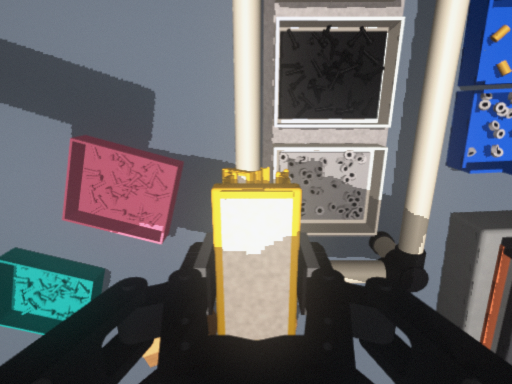

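In this view the black-screws tray is at (335,72), between white dividers, with bare rail at columns 234–259 in front of it. My edge scan locked onto the wrong edge, so I redo it on the saved picture with a narrower window.

Run:
```python
from h import *
im=cv2.imread("pics/w4.png");m=bot.camera_model("wrist");o=bot.get_obs()
S=cv2.cvtColor(im,cv2.COLOR_BGR2GRAY)
L=[]
for y in np.arange(-0.075,0.021,.0025):
    xs=np.arange(.585,.64,.0005);px=proj(m,np.c_[xs,np.full_like(xs,y),np.full_like(xs,.085)])
    g=cv2.remap(S,px[:,0].astype(np.float32)[None],px[:,1].astype(np.float32)[None],cv2.INTER_LINEAR)[0].astype(float)
    gr=np.diff(cv2.GaussianBlur(g[None],(0,0),2)[0]);L.append([y,xs[gr.argmax()],xs[gr.argmin()]])
L=np.array(L);print(np.round(L[::4],4).tolist())
c=(L[:,1]+L[:,2])/2;k=np.abs(c-np.median(c))<.004
f=np.polyfit(L[k,0],c[k],1);print("rail x=%.4f*y+%.4f"%tuple(f),"rail yaw",np.degrees(np.arctan(-f[0])),"width",np.median(L[:,2]-L[:,1]))
# silhouette check: exact tangent rays
cam=np.array(m["world_from_camera"])[:3,3]
yt=-.0412;a,b=[np.median(L[:,i]-f[0]*(L[:,0]-yt)) for i in (1,2)]
th=[np.arctan2(v-cam[0],cam[2]-.085) for v in (a,b)];mid=np.mean(th);half=(th[1]-th[0])/2
print("axis x at target",cam[0]+np.tan(mid)*(cam[2]-.085),"radius",np.sin(half)*np.hypot(1,np.tan(mid))*(cam[2]-.085))
print("tool y angle",np.degrees(np.arctan2(*R.from_quat(o["tool_rot"]).as_matrix()[1::-1,1])))
t=np.array([cam[0]+np.tan(mid)*(cam[2]-.085),yt,.1255]);print(t,tool(t)[0])
```

```text
[[-0.075, 0.6015, 0.6275], [-0.065, 0.602, 0.6275], [-0.055, 0.6025, 0.628], [-0.045, 0.603, 0.629], [-0.035, 0.6035, 0.629], [-0.025, 0.604, 0.6295], [-0.015, 0.604, 0.63], [-0.005, 0.6045, 0.6305], [0.005, 0.605, 0.631], [0.015, 0.605, 0.6315]]
rail x=0.0434*y+0.6178 rail yaw -2.487438957757406 width 0.025999999999997137
axis x at target 0.6160041163991764 radius 0.012877249372282852
tool y angle -2.445797172811459
[ 0.61600412 -0.0412      0.1255    ] [10.31743425 -1.04601421 15.10475081]
```

>>> move_arm(motion=[{"x": 5, "y": -0.5, "z": 3, "yaw": 0}, {"x": 9, "y": -1, "z": 7, "yaw": 0}, {"x": 10.3, "y": -1.02, "z": 11, "yaw": 0}, {"x": 10.3, "y": -1.02, "z": 14, "yaw": 0}, {"x": 10.3, "y": -1.02, "z": 15.1, "yaw": 0}, {"x": 10.3, "y": -1.02, "z": 15.1, "yaw": 0}, {"x": 10.3, "y": -1.02, "z": 15.1, "yaw": 0}, {"x": 10.3, "y": -1.02, "z": 15.1, "yaw": 0}])

```text
clock: 8.98
eef_pos: [0.6173, -0.0431, 0.127]
tool_rot: [0.723, 0.691, 0.001, 0.001]
ft_force: [0.1, 0.3, -0.9]
grip_width: 0.0369
grasp_force: 60.6
```

Run:
```python
from h import *
im=bot.camera("side");m=bot.camera_model("side");print(tool([.6163,-.0412,.1055])[0],bot.get_obs()["ft_force"])
c=proj(m,[[.6163,-.0412,.12]])[0];print(c);x,y=int(c[0]),int(c[1])
cv2.imwrite("pics/s1.png",cv2.resize(im[y-50:y+50,x-65:x+65],(780,600),interpolation=cv2.INTER_CUBIC))
```

```text
[ 0.18236776 -0.09737066  2.12034166] [ 0.18835496  0.706521   -0.38252039]
[290.27540448 173.2054524 ]
```

View pics/s1.png

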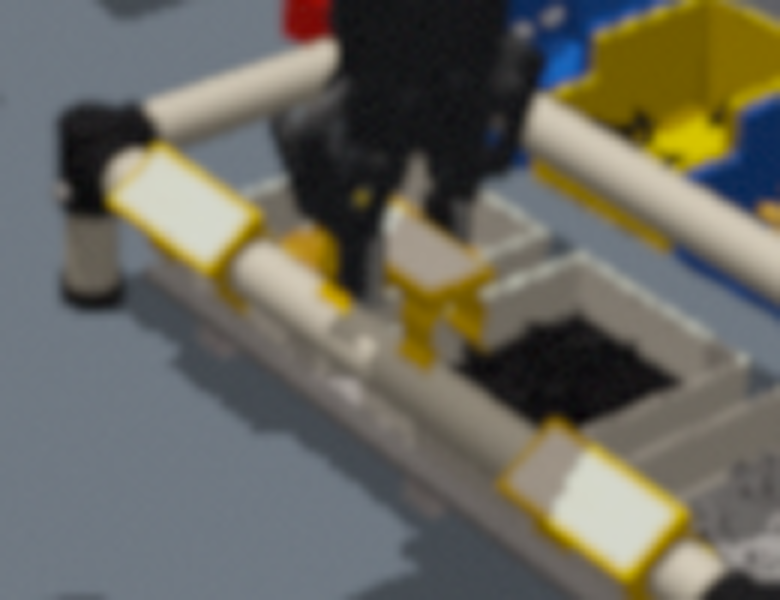

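The side view shows the holder level above the rail, its near-end hooks at crop (430,330), between the two fitted holders. I lower it slowly.

>>> move_arm(motion=[{"x": 0.15, "y": -0.08, "z": 0.6, "yaw": 0}, {"x": 0.15, "y": -0.08, "z": 1.2, "yaw": 0}, {"x": 0.15, "y": -0.08, "z": 1.6, "yaw": 0}, {"x": 0.15, "y": -0.08, "z": 1.8, "yaw": 0}, {"x": 0.15, "y": -0.08, "z": 2.0, "yaw": 0}, {"x": 0.15, "y": -0.08, "z": 2.0, "yaw": 0}])

```text
clock: 9.78
eef_pos: [0.616, -0.0412, 0.1055]
tool_rot: [0.723, 0.691, 0.0, 0.0]
ft_force: [1.5, -0.3, -0.8]
grip_width: 0.0368
grasp_force: 60.6
```

>>> move_arm(motion=[{"x": 0, "y": 0, "z": 0.05, "yaw": 0}, {"x": 0, "y": 0, "z": 0.1, "yaw": 0}, {"x": 0, "y": 0, "z": 0.1, "yaw": 0}])

```text
clock: 10.15
eef_pos: [0.6163, -0.0412, 0.1049]
tool_rot: [0.723, 0.691, 0.001, 0.001]
ft_force: [1.5, 1.2, 1.8]
grip_width: 0.0369
grasp_force: 60.9
```

>>> move_arm(motion=[{"x": 0, "y": 0, "z": 0.05, "yaw": 0}, {"x": 0, "y": 0, "z": 0.05, "yaw": 0}])

```text
clock: 10.4
eef_pos: [0.6164, -0.0413, 0.1045]
tool_rot: [0.723, 0.691, 0.001, 0.001]
ft_force: [2.5, -0.5, 3.2]
grip_width: 0.0366
grasp_force: 61.0
```

>>> move_arm(motion=[{"x": 0, "y": 0.06, "z": 0, "yaw": 0}, {"x": 0, "y": 0.06, "z": 0, "yaw": 0}, {"x": 0, "y": 0.06, "z": 0, "yaw": 0}])

```text
clock: 10.78
eef_pos: [0.6165, -0.0413, 0.1042]
tool_rot: [0.723, 0.691, 0.0, 0.0]
ft_force: [2.9, 0.0, 4.7]
grip_width: 0.0368
grasp_force: 61.2
```

>>> move_arm(motion=[{"x": 0, "y": 0.0, "z": 0, "yaw": 0}, {"x": 0, "y": 0, "z": 0, "yaw": 0}, {"x": 0, "y": 0, "z": 0, "yaw": 0}, {"x": 0, "y": 0, "z": 0, "yaw": 0}], gripper=0.4)

```text
clock: 11.28
eef_pos: [0.6157, -0.0412, 0.1033]
tool_rot: [0.723, 0.691, -0.0, -0.0]
ft_force: [-0.1, 0.2, -0.2]
grip_width: 0.0597
grasp_force: 0.0
```

Run:
```python
from h import *
im=bot.camera("side");m=bot.camera_model("side");print(tool([.6163,-.0412,.1055])[0],bot.get_obs()["ft_force"],bot.get_obs()["grip_width"])
c=proj(m,[[.6163,-.0412,.12]])[0];x,y=int(c[0]),int(c[1])
s=cv2.resize(im[y-30:y+30,x-39:x+39],(780,600),interpolation=cv2.INTER_CUBIC)
cv2.imwrite("pics/s2.png",s)
```

```text
[ 0.00605011  0.04560153 -0.1980101 ] [-0.25443832  0.24751456 -0.0898489 ] 0.05983921839394161
```

View pics/s2.png

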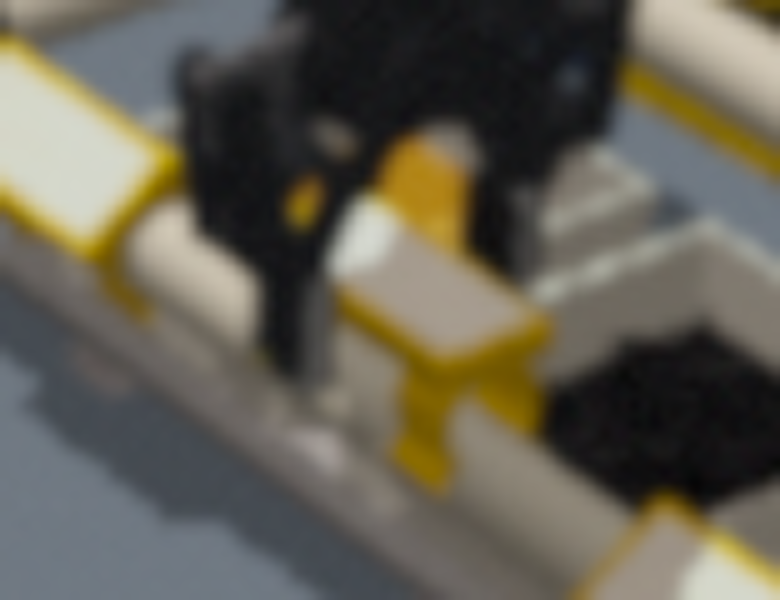

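The holder stands level astride the pipe, with its hooks on both sides at crop (430,450), and the pads are clear of it. I lift off and measure the label from above.

>>> move_arm(motion=[{"x": 0, "y": 0, "z": -1.5, "yaw": 0}, {"x": 0, "y": 0, "z": -4, "yaw": 0}, {"x": 0, "y": 0, "z": -8, "yaw": 0}, {"x": 0, "y": 0, "z": -13, "yaw": 0}, {"x": 0, "y": 0, "z": -17, "yaw": 0}, {"x": 0, "y": 0, "z": -17, "yaw": 0}, {"x": 0, "y": 0, "z": -17, "yaw": 0}])

```text
clock: 12.2
eef_pos: [0.616, -0.0412, 0.2742]
tool_rot: [0.723, 0.691, 0.0, 0.0]
ft_force: [0.1, -0.3, -0.8]
grip_width: 0.0597
grasp_force: 0.0
```

```bash
cat > look.py <<'E'
from h import *
import sys
def label(z,name):
    o=bot.get_obs();m=bot.camera_model("wrist");im=bot.camera("wrist");cv2.imwrite("pics/%s.png"%name,im)
    for d in bot.cut_out("wrist","holder_center")[:3]:
        ys,xs=np.nonzero(d["mask"]);P=plane(m,np.c_[xs,ys],z)[:,:2]
        print(round(d["score"],2),np.round(d["centre"]),len(ys),np.round(P.mean(0),4),cv2.minAreaRect(P.astype(np.float32)*1000))
    print(o["clock"],o["eef_pos"],o["ft_force"])
label(float(sys.argv[1]),sys.argv[2])
E
python3 look.py .129 w5
```

```text
0.84 [178. 256.] 3049 [ 0.6167 -0.0396] ((617.1109008789062, -40.747432708740234), (82.65370178222656, 38.69932556152344), 87.46377563476562)
12.2 [ 0.61601229 -0.04122469  0.27417452] [ 0.10504484 -0.27393856 -0.82899826]
```

View pics/w5.png

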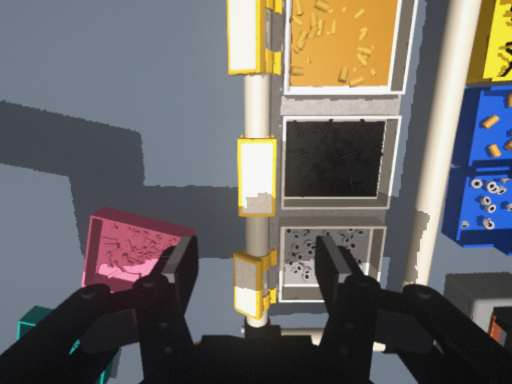

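The holder is straight, at px (256,177), size 83 x 39 mm, centred at (0.617, −0.0405) in front of the black tray at (335,162). Now I shut the fingers and press in the middle.

>>> move_arm(motion=[{"x": 0.06, "y": 0.08, "z": 3, "yaw": 0}, {"x": 0.06, "y": 0.08, "z": 6, "yaw": 0}, {"x": 0.06, "y": 0.08, "z": 9, "yaw": 0}, {"x": 0.06, "y": 0.08, "z": 11.5, "yaw": 0}, {"x": 0.06, "y": 0.08, "z": 13, "yaw": 0}, {"x": 0.06, "y": 0.08, "z": 13.8, "yaw": 0}, {"x": 0.06, "y": 0.08, "z": 13.8, "yaw": 0}, {"x": 0.06, "y": 0.08, "z": 13.8, "yaw": 0}], gripper=-1)

```text
clock: 13.3
eef_pos: [0.6177, -0.0407, 0.1369]
tool_rot: [0.723, 0.691, 0.001, 0.001]
ft_force: [0.4, -0.1, 0.7]
grip_width: 0.0
grasp_force: 0.0
```

>>> move_arm(motion=[{"x": 0, "y": -0.04, "z": 0.3, "yaw": 0}, {"x": 0, "y": -0.04, "z": 0.5, "yaw": 0}, {"x": 0, "y": -0.04, "z": 0.7, "yaw": 0}, {"x": 0, "y": -0.04, "z": 0.85, "yaw": 0}, {"x": 0, "y": -0.04, "z": 0.95, "yaw": 0}, {"x": 0, "y": -0.04, "z": 0.95, "yaw": 0}])

```text
clock: 14.05
eef_pos: [0.6179, -0.0407, 0.1284]
tool_rot: [0.723, 0.691, 0.001, 0.001]
ft_force: [-0.4, -0.8, 8.1]
grip_width: 0.0
grasp_force: 3.5
```

>>> move_arm(motion=[{"x": 0, "y": 0, "z": 0.05, "yaw": 0}, {"x": 0, "y": 0, "z": 0.1, "yaw": 0}, {"x": 0, "y": 0, "z": 0.15, "yaw": 0}, {"x": 0, "y": 0, "z": 0.15, "yaw": 0}])

```text
clock: 14.55
eef_pos: [0.6187, -0.0408, 0.1281]
tool_rot: [0.723, 0.691, 0.002, 0.002]
ft_force: [-0.9, 0.0, 10.8]
grip_width: -0.0002
grasp_force: 5.4
```

>>> move_arm(motion=[{"x": 0, "y": -0.1, "z": 0.1, "yaw": 0}, {"x": 0, "y": -0.1, "z": 0.2, "yaw": 0}, {"x": 0, "y": -0.1, "z": 0.3, "yaw": 0}, {"x": 0, "y": -0.1, "z": 0.3, "yaw": 0}])

```text
clock: 15.05
eef_pos: [0.619, -0.0408, 0.1269]
tool_rot: [0.723, 0.691, 0.003, 0.004]
ft_force: [0.3, 0.4, 17.2]
grip_width: -0.0003
grasp_force: 8.1
```

>>> move_arm(motion=[{"x": 0, "y": -0.15, "z": 0.1, "yaw": 0}, {"x": 0, "y": -0.15, "z": 0.2, "yaw": 0}, {"x": 0, "y": -0.15, "z": 0.2, "yaw": 0}])

```text
clock: 15.42
eef_pos: [0.6178, -0.0408, 0.1255]
tool_rot: [0.723, 0.691, 0.004, 0.004]
ft_force: [-0.5, -0.8, 18.6]
grip_width: 0.0002
grasp_force: 9.1
```

>>> move_arm(motion=[{"x": 0, "y": -0.1, "z": 0.1, "yaw": 0}, {"x": 0, "y": -0.1, "z": 0.2, "yaw": 0}, {"x": 0, "y": -0.1, "z": 0.2, "yaw": 0}])

```text
clock: 15.8
eef_pos: [0.6167, -0.0407, 0.123]
tool_rot: [0.723, 0.691, 0.004, 0.004]
ft_force: [0.2, 0.2, 15.8]
grip_width: -0.0001
grasp_force: 7.7
```

>>> move_arm(motion=[{"x": 0, "y": 0, "z": 0.2, "yaw": 0}, {"x": 0, "y": 0, "z": 0.4, "yaw": 0}, {"x": 0, "y": 0, "z": 0.4, "yaw": 0}])

```text
clock: 16.18
eef_pos: [0.6148, -0.0405, 0.1158]
tool_rot: [0.723, 0.691, 0.002, 0.002]
ft_force: [-0.6, 0.1, 2.2]
grip_width: 0.0002
grasp_force: 1.3
```

>>> move_arm(motion=[{"x": 0, "y": 0.15, "z": 0.2, "yaw": 0}, {"x": 0, "y": 0.15, "z": 0.4, "yaw": 0}, {"x": 0, "y": 0.15, "z": 0.5, "yaw": 0}, {"x": 0, "y": 0.15, "z": 0.55, "yaw": 0}, {"x": 0, "y": 0.15, "z": 0.55, "yaw": 0}])

```text
clock: 16.8
eef_pos: [0.6144, -0.0406, 0.1091]
tool_rot: [0.723, 0.691, 0.0, 0.0]
ft_force: [-3.2, -0.2, 7.8]
grip_width: -0.0002
grasp_force: 3.9
```

>>> move_arm(motion=[{"x": 0, "y": 0, "z": 0.1, "yaw": 0}, {"x": 0, "y": 0, "z": 0.2, "yaw": 0}, {"x": 0, "y": 0, "z": 0.3, "yaw": 0}, {"x": 0, "y": 0, "z": 0.3, "yaw": 0}])

```text
clock: 17.3
eef_pos: [0.6154, -0.0406, 0.1089]
tool_rot: [0.723, 0.691, 0.001, 0.001]
ft_force: [-5.4, 0.5, 17.4]
grip_width: 0.0001
grasp_force: 9.0
```

The force climbs stiffly at z = 0.109, which is the label height when fully home, so both ends are seated. I lift and go round behind the block.

>>> move_arm(motion=[{"x": 0, "y": 0, "z": -1, "yaw": 0}, {"x": 0, "y": 0, "z": -3, "yaw": 0}, {"x": 0, "y": 0.5, "z": -5, "yaw": 0}, {"x": 0, "y": 3, "z": -5, "yaw": 0}, {"x": 0, "y": 5, "z": -5, "yaw": 0}, {"x": 0, "y": 5.1, "z": -3.5, "yaw": 0}, {"x": 0, "y": 5.1, "z": -2, "yaw": 0}, {"x": 0, "y": 5.1, "z": -2, "yaw": 0}, {"x": 0, "y": 5.1, "z": -2, "yaw": 0}])

```text
clock: 18.42
eef_pos: [0.6649, -0.0428, 0.1252]
tool_rot: [0.723, 0.691, -0.0, -0.0]
ft_force: [0.1, 0.7, 1.3]
grip_width: 0.0001
grasp_force: 0.0
```

```bash
python3 look.py .109 w6
python3 - <<'E'
from h import *
print(tool([.662,-.0425,.102])[0])
E
```

```text
0.73 [123. 374.] 28008 [ 0.7208 -0.0036] ((712.2119140625, -27.692276000976562), (201.69747924804688, 205.5875244140625), 87.22801971435547)
0.61 [223. 173.] 8394 [ 0.6186 -0.0332] ((619.4537963867188, -37.394535064697266), (81.90523529052734, 44.58747863769531), 87.60092163085938)
0.26 [ 46. 336.] 19727 [0.7078 0.0546] ((707.6724853515625, 53.699710845947266), (39.880977630615234, 103.71541595458984), 87.38285064697266)
18.425 [ 0.66491431 -0.04282384  0.12515412] [0.08508682 0.65562754 1.27135504]
[ 0.02200393 -0.37123911  2.41100759]
```

>>> move_arm(motion=[{"x": 0, "y": 0, "z": 1, "yaw": 0}, {"x": 0, "y": 0, "z": 2, "yaw": 0}, {"x": 0, "y": 0, "z": 2.3, "yaw": 0}, {"x": 0, "y": -0.5, "z": 2.3, "yaw": 0}, {"x": 0, "y": -1.0, "z": 2.3, "yaw": 0}, {"x": 0, "y": -1.2, "z": 2.3, "yaw": 0}, {"x": 0, "y": -1.3, "z": 2.3, "yaw": 0}, {"x": 0, "y": -1.3, "z": 2.3, "yaw": 0}])

```text
clock: 19.52
eef_pos: [0.6526, -0.0423, 0.1026]
tool_rot: [0.723, 0.691, 0.0, 0.0]
ft_force: [0.3, 0.2, -0.4]
grip_width: -0.0002
grasp_force: 0.0
```

>>> move_arm(motion=[{"x": 0, "y": -0.1, "z": 0, "yaw": 0}, {"x": 0, "y": -0.2, "z": 0, "yaw": 0}, {"x": 0, "y": -0.2, "z": 0, "yaw": 0}])

```text
clock: 19.9
eef_pos: [0.6505, -0.0422, 0.1023]
tool_rot: [0.723, 0.691, -0.0, -0.0]
ft_force: [0.4, -0.1, 1.0]
grip_width: 0.0001
grasp_force: 0.0
```

>>> move_arm(motion=[{"x": 0, "y": -0.1, "z": 0, "yaw": 0}, {"x": 0, "y": -0.2, "z": 0, "yaw": 0}, {"x": 0, "y": -0.2, "z": 0, "yaw": 0}])

```text
clock: 20.27
eef_pos: [0.6485, -0.0421, 0.1023]
tool_rot: [0.723, 0.691, -0.0, 0.0]
ft_force: [-1.2, 0.1, 0.1]
grip_width: -0.0004
grasp_force: 0.0
```

>>> move_arm(motion=[{"x": 0, "y": -0.1, "z": 0, "yaw": 0}, {"x": 0, "y": -0.2, "z": 0, "yaw": 0}, {"x": 0, "y": -0.2, "z": 0, "yaw": 0}])

```text
clock: 20.65
eef_pos: [0.6467, -0.042, 0.1024]
tool_rot: [0.723, 0.691, 0.0, 0.0]
ft_force: [0.1, 0.4, -1.5]
grip_width: -0.0001
grasp_force: 0.3
```

>>> move_arm(motion=[{"x": 0, "y": -0.1, "z": 0, "yaw": 0}, {"x": 0, "y": -0.2, "z": 0, "yaw": 0}, {"x": 0, "y": -0.2, "z": 0, "yaw": 0}])

```text
clock: 21.02
eef_pos: [0.6455, -0.042, 0.103]
tool_rot: [0.723, 0.691, 0.001, 0.001]
ft_force: [3.4, -0.3, 1.6]
grip_width: -0.0003
grasp_force: 1.9
```

>>> move_arm(motion=[{"x": 0, "y": -0.1, "z": -0.15, "yaw": 0}, {"x": 0, "y": -0.2, "z": -0.3, "yaw": 0}, {"x": 0, "y": -0.29, "z": -0.37, "yaw": 0}, {"x": 0, "y": -0.38, "z": -0.43, "yaw": 0}, {"x": 0, "y": -0.48, "z": -0.49, "yaw": 0}, {"x": 0, "y": -0.57, "z": -0.54, "yaw": 0}, {"x": 0, "y": -0.57, "z": -0.54, "yaw": 0}])

```text
clock: 21.9
eef_pos: [0.6383, -0.0416, 0.1076]
tool_rot: [0.723, 0.691, -0.0, -0.0]
ft_force: [0.3, -0.5, 0.6]
grip_width: 0.0001
grasp_force: 0.0
```

```bash
cat > lean.py <<'E'
from h import *
ax=np.array([.6163,-.0405,.085]);ey=np.array([.0434,.99906,0]);ex=np.array([.99906,-.0434,0]);ez=np.array([0,0,1.])
def sil(m,off,th):
    s,c=np.sin(th),np.cos(th);P=[]
    for x in(-.019,.019):
        for y in(-.04,.04):
            for z in(.014,.024): P.append(ax+ex*(x*c-z*s)+ez*(x*s+z*c)+ey*(off+y))
    k=np.zeros((384,512),np.uint8);h=cv2.convexHull(np.round(proj(m,P)*16).astype(np.int32))
    cv2.fillConvexPoly(k,h,1,cv2.LINE_8,4);return k>0
for cam in("scene","side"):
    im=bot.camera(cam);m=bot.camera_model(cam);hsv=cv2.cvtColor(im,cv2.COLOR_BGR2HSV)
    ds=bot.cut_out(cam,"holder_center")
    for n,off in(("nuts",-.14),("ours",0),("spacers",.14)):
        best=[]
        for i,d in enumerate(ds):
            for th in range(-10,70,2):
                for o in((-4,-2,0,2,4) if n!="ours" else (-2,0,2)):
                    k=sil(m,off+o/1000,np.radians(th));best.append(((k&d["mask"]).sum()/(k|d["mask"]).sum(),th,o,i))
        if best:print(cam,n,[(round(float(b[0]),2),)+b[1:] for b in sorted(best)[::-1][:5]])
    cv2.imwrite("pics/lean_%s.png"%cam,im)
E
python3 lean.py
```

```text
scene nuts [(0.0, 68, 4, 0), (0.0, 68, 2, 0), (0.0, 68, 0, 0), (0.0, 68, -2, 0), (0.0, 68, -4, 0)]
scene ours [(0.39, -8, 0, 0), (0.39, -10, 2, 0), (0.39, -10, 0, 0), (0.39, -8, 2, 0), (0.39, -10, -2, 0)]
scene spacers [(0.0, 68, 4, 0), (0.0, 68, 2, 0), (0.0, 68, 0, 0), (0.0, 68, -2, 0), (0.0, 68, -4, 0)]
side nuts [(0.0, 68, 4, 0), (0.0, 68, 2, 0), (0.0, 68, 0, 0), (0.0, 68, -2, 0), (0.0, 68, -4, 0)]
side ours [(0.78, 14, -2, 0), (0.78, 20, -2, 0), (0.78, 18, 0, 0), (0.78, 16, 0, 0), (0.77, 18, -2, 0)]
side spacers [(0.0, 68, 4, 0), (0.0, 68, 2, 0), (0.0, 68, 0, 0), (0.0, 68, -2, 0), (0.0, 68, -4, 0)]
```

>>> move_arm(motion=[{"x": 0, "y": -0.07, "z": -0.06, "yaw": 0}, {"x": 0, "y": -0.15, "z": -0.12, "yaw": 0}, {"x": 0, "y": -0.25, "z": -0.17, "yaw": 0}, {"x": 0, "y": -0.36, "z": -0.21, "yaw": 0}, {"x": 0, "y": -0.47, "z": -0.24, "yaw": 0}, {"x": 0, "y": -0.58, "z": -0.27, "yaw": 0}, {"x": 0, "y": -0.58, "z": -0.27, "yaw": 0}])

```text
clock: 22.98
eef_pos: [0.6335, -0.0414, 0.1109]
tool_rot: [0.723, 0.691, 0.0, 0.0]
ft_force: [3.0, -0.5, 1.7]
grip_width: 0.0003
grasp_force: 1.3
```

>>> move_arm(motion=[{"x": 0, "y": 0.6, "z": -0.4, "yaw": 0}, {"x": 0, "y": 1.5, "z": -1, "yaw": 0}, {"x": 0, "y": 1.5, "z": -5, "yaw": 0}, {"x": 0, "y": 1, "z": -10, "yaw": 0}, {"x": -2, "y": -1, "z": -15, "yaw": 0}, {"x": -4, "y": -1, "z": -18, "yaw": 0}, {"x": -4, "y": -1, "z": -18, "yaw": 0}, {"x": -4, "y": -1, "z": -18, "yaw": 0}])

```text
clock: 23.98
eef_pos: [0.6208, -0.0807, 0.2891]
tool_rot: [0.723, 0.691, -0.001, -0.001]
ft_force: [-0.1, 0.3, -0.0]
grip_width: -0.0
grasp_force: 0.0
```

```bash
python3 lean.py
cat > lw.py <<'E'
from h import *
# yellow+white label extents across the rail in the wrist picture, for every holder mask
o=bot.get_obs();m=bot.camera_model("wrist");im=bot.camera("wrist");cv2.imwrite("pics/w7.png",im)
print(o["clock"],o["eef_pos"],np.round(np.array(m["world_from_camera"])[:3,3],3))
for n in("holder_center",):
    for d in bot.cut_out("wrist",n):
        ys,xs=np.nonzero(d["mask"]);P=plane(m,np.c_[xs,ys],.105)[:,:2]
        print(round(d["score"],2),np.round(d["centre"]),len(ys),cv2.minAreaRect(P.astype(np.float32)*1000))
S=cv2.imread("pics/lean_side.png")[140:235,225:385];W=im[0:384,150:420]
a=cv2.resize(S,(800-420,int(95*380/160)),interpolation=cv2.INTER_CUBIC);b=cv2.resize(W,(420,597))
out=np.zeros((600,800,3),np.uint8);out[:a.shape[0],:380]=a;out[:597,380:]=b
C=cv2.imread("pics/lean_scene.png")[180:260,120:290];c=cv2.resize(C,(380,179),interpolation=cv2.INTER_CUBIC);out[300:479,:380]=c
cv2.imwrite("pics/fin.png",out)
E
python3 lw.py
```

```text
scene nuts [(0.0, 68, 4, 0), (0.0, 68, 2, 0), (0.0, 68, 0, 0), (0.0, 68, -2, 0), (0.0, 68, -4, 0)]
scene ours [(0.71, -10, -2, 0), (0.7, -10, 0, 0), (0.7, -8, 0, 0), (0.7, -10, 2, 0), (0.69, -8, 2, 0)]
scene spacers [(0.0, 68, 4, 0), (0.0, 68, 2, 0), (0.0, 68, 0, 0), (0.0, 68, -2, 0), (0.0, 68, -4, 0)]
side nuts [(0.0, 68, 4, 0), (0.0, 68, 2, 0), (0.0, 68, 0, 0), (0.0, 68, -2, 0), (0.0, 68, -4, 0)]
side ours [(0.86, 20, -2, 0), (0.85, 18, -2, 0), (0.85, 18, 0, 0), (0.84, 24, -2, 0), (0.84, 20, 0, 0)]
side spacers [(0.0, 68, 4, 0), (0.0, 68, 2, 0), (0.0, 68, 0, 0), (0.0, 68, -2, 0), (0.0, 68, -4, 0)]
24.175 [ 0.62070124 -0.08019368  0.28853112] [ 0.624 -0.007  0.431]
0.62 [127. 414.] 17334 ((712.0830688476562, -104.22352600097656), (376.5382080078125, 221.89784240722656), 89.24745178222656)
0.61 [134. 250.] 3016 ((615.1741333007812, -42.15876770019531), (81.96410369873047, 47.63637924194336), 87.53009796142578)
```

View pics/fin.png

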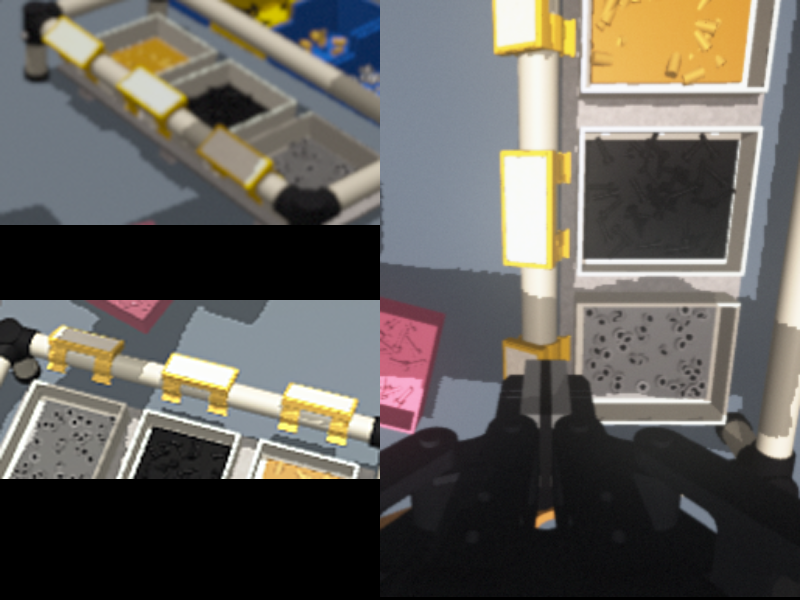

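The side and scene panels show our holder (side crop (150,95), scene crop (200,372)) fitted on the rail and centred on the tray, but leaning less than its neighbours. I quantify that from the white label's edges, using a fitted neighbour as reference.

```bash
cat > edge.py <<'E'
from h import *
from scipy.optimize import least_squares
import sys
m=bot.camera_model("wrist")
im=bot.camera("wrist") if len(sys.argv)>1 else cv2.imread("pics/w7.png")
sat=cv2.cvtColor(im,cv2.COLOR_BGR2HSV)[...,1].astype(np.float32)
ey=np.array([.0434,.99906,0]);ex=np.array([.99906,-.0434,0]);o=np.array([.6163,-.0405,.085])
def pt(x,y,z):return o+ex*x+ey*y+np.array([0,0,z])
for n,offs in(("ours",np.arange(-.025,.026,.005)),("spacers",.14+np.arange(-.025,.026,.005)),("nuts",-.14+np.arange(-.025,.026,.005))):
    T=[];E=[]
    for y in offs:
        a=np.arange(-.045,.035,.00025);px=proj(m,[pt(x,y,.024) for x in a]).astype(np.float32)
        if px[:,1].min()<1 or px[:,1].max()>250: continue
        g=cv2.remap(im,px[:,:1].T.copy(),px[:,1:].T.copy(),cv2.INTER_LINEAR)
        h=cv2.cvtColor(g,cv2.COLOR_BGR2HSV)[0].astype(int)
        w=(h[:,1]<60)&(h[:,2]>225);yl=(h[:,1]>110)&(h[:,0]>15)&(h[:,0]<36)&(h[:,2]>100)&(a<.02)
        ii=np.nonzero(w)[0]
        # the white label lies between two yellow borders
        k=np.nonzero(yl)[0]
        if len(k)<4: continue
        L0=k[0]; g1=np.nonzero(np.diff(k)>15)[0]
        if len(g1)==0: continue
        l,r=a[k[g1[0]]],a[k[g1[0]+1]];E.append([a[L0],l,r])
    if not E: print(n,"none");continue
    E=np.median(E,0);print(n,np.round(E*1000,1))
    cam=np.array(m["world_from_camera"])[:3,3]-o;cx,cz=cam@ex,cam[2]
    def model(th,dx,w):
        s,c=np.sin(th),np.cos(th);out=[]
        for x,z in((-.019,.024),(-w,.024),(w,.024)):
            X=x*c-z*s+dx;Z=x*s+z*c;out.append(cx+(X-cx)*(cz-.024)/(cz-Z))
        return np.array(out)
    for dx in(0,.001):
        r=least_squares(lambda v:(model(v[0],dx,.0157)-E)*1000,[.4]);print("  dx",dx,"lean",np.degrees(r.x[0]).round(1),np.round(r.fun,1))
E
python3 edge.py
```

```text
ours [-24.2 -22.5   6.5]
  dx 0 lean 19.5 [-0.9  0.3  0.3]
  dx 0.001 lean 22.2 [-0.5  0.6 -0. ]
spacers [-26.6 -25.1  -0.5]
  dx 0 lean 33.6 [-0.9  0.   0.2]
  dx 0.001 lean 36.2 [-0.2  0.6 -0.1]
nuts none
```

The reference holder reads 34–36 degrees and ours reads about 21, so it needs another 14 or so. I go back to the contact point and continue the arc.

>>> move_arm(motion=[{"x": 2, "y": 3, "z": 5, "yaw": 0}, {"x": 3.9, "y": 3.2, "z": 9, "yaw": 0}, {"x": 3.9, "y": 3.2, "z": 13, "yaw": 0}, {"x": 3.9, "y": 3.2, "z": 16, "yaw": 0}, {"x": 3.9, "y": 3.2, "z": 17.7, "yaw": 0}, {"x": 3.9, "y": 3.2, "z": 17.7, "yaw": 0}, {"x": 3.9, "y": 2.4, "z": 17.7, "yaw": 0}, {"x": 3.9, "y": 1.6, "z": 17.7, "yaw": 0}, {"x": 3.9, "y": 1.6, "z": 17.7, "yaw": 0}])

```text
clock: 25.4
eef_pos: [0.6388, -0.0428, 0.1148]
tool_rot: [0.723, 0.691, 0.001, 0.001]
ft_force: [0.1, 0.9, 0.0]
grip_width: 0.0002
grasp_force: 0.0
```

>>> move_arm(motion=[{"x": 0, "y": 0.1, "z": 0.2, "yaw": 0}, {"x": 0, "y": 0.1, "z": 0.35, "yaw": 0}, {"x": 0, "y": 0.1, "z": 0.35, "yaw": 0}])

```text
clock: 25.78
eef_pos: [0.6399, -0.0427, 0.1095]
tool_rot: [0.723, 0.691, -0.0, -0.0]
ft_force: [0.8, 0.7, -0.1]
grip_width: -0.0001
grasp_force: 0.0
```

>>> move_arm(motion=[{"x": 0.1, "y": -0.3, "z": -0.1, "yaw": 0}, {"x": 0.1, "y": -0.64, "z": -0.12, "yaw": 0}, {"x": 0.1, "y": -0.8, "z": -0.18, "yaw": 0}, {"x": 0.1, "y": -0.95, "z": -0.23, "yaw": 0}, {"x": 0.1, "y": -1.1, "z": -0.27, "yaw": 0}, {"x": 0.1, "y": -1.25, "z": -0.3, "yaw": 0}, {"x": 0.1, "y": -1.36, "z": -0.32, "yaw": 0}, {"x": 0.1, "y": -1.36, "z": -0.32, "yaw": 0}])

```text
clock: 26.78
eef_pos: [0.6265, -0.0411, 0.1133]
tool_rot: [0.723, 0.691, 0.0, 0.0]
ft_force: [1.8, 0.5, 1.2]
grip_width: 0.0001
grasp_force: 1.1
```

Retreat outward and up, then measure.

>>> move_arm(motion=[{"x": 0, "y": 0.6, "z": -0.5, "yaw": 0}, {"x": 0, "y": 1.5, "z": -1.2, "yaw": 0}, {"x": 0, "y": 1.5, "z": -5, "yaw": 0}, {"x": 0, "y": 1, "z": -10, "yaw": 0}, {"x": -2, "y": -0.5, "z": -15, "yaw": 0}, {"x": -4, "y": -0.5, "z": -18, "yaw": 0}, {"x": -4, "y": -0.5, "z": -18, "yaw": 0}, {"x": -4, "y": -0.5, "z": -18, "yaw": 0}])

```text
clock: 27.78
eef_pos: [0.6192, -0.0806, 0.2918]
tool_rot: [0.723, 0.691, -0.001, -0.001]
ft_force: [-0.6, 0.8, -0.0]
grip_width: 0.0002
grasp_force: 0.0
```

```bash
python3 edge.py live; python3 look.py .105 w8
```

```text
ours [-27.  -25.7  -0.7]
  dx 0 lean 34.5 [-0.7  0.4  0. ]
  dx 0.001 lean 37.0 [-0.   1.1 -0.3]
spacers [-27.  -25.6  -1. ]
  dx 0 lean 34.9 [-0.8  0.3  0.1]
  dx 0.001 lean 37.4 [-0.1  0.9 -0.2]
nuts none
0.88 [133. 250.] 2869 [ 0.6114 -0.0395] ((614.3907470703125, -42.4732780456543), (80.49531555175781, 50.66520309448242), 87.33869171142578)
27.825 [ 0.61902059 -0.08031831  0.29117906] [-0.38046015  0.68181712 -0.05147102]
```

Our lean now matches the fitted neighbour (34.5 against 34.9 degrees). The holder is still centred, and the arm is clear.

```bash
python3 -c "
from workcell import bot
print(bot.job_done())"
```

```text
the job is handed in; nothing more can be done
None
```

The yellow label holder is snapped home on the front rail, centred in front of the black-screws tray and leaning about 35° towards the robot; the job was handed in at about 28 s with the arm clear (no verdict was returned).

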